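Line up the reagent bottles by height

ROBOT

A 6-joint arm with a two-finger parallel gripper is mounted at the origin on the work surface. World frame = base frame: x ahead of the robot, y to its left, z up, the work surface at z = 0. Lengths are in mm, angles in rad, forces in N, time in s.
With the tool pointing down it reaches from about 350 to 775 mm from the base axis. Payload 7.3 kg.
Tool frame: the origin (TCP) lies midway between the tips of the shut fingers; the grasp point (between the pads) lies 19 mm behind it (grip_depth is the distance from the TCP to the grasp point, in mm); z points along the fingers, y is the direction in which the jaws open and shut (so a half turn about z gives the same grasp; the last joint's range is limited). The gripper opens to 92 mm and grips with 3 to 60 N. Pads are 19 mm wide; open, the fingers measure 130 mm over their backs; the gripper's body (75 mm by 190 mm) begins 47 mm behind the grasp point.
Start: joints at [0.997, 0.342, 1.524, -0, 1.275, -0.146], TCP at [217.797, 477.716, 190.141] pointing down, gripper open.
Joint ranges: [-2.53, 2.53], [-0.77, 2.02], [0.04, 2.7], [-1, 4.14], [0.28, 2.66], [-3.11, 3.11]. Speed limits (rad/s): [2.57, 2.57, 3.14, 3.14, 3.14, 3.14].

INTERFACE

Orientations are given as [roll, pitch, yaw] about the fixed x, y, z axes, in that order (R = Rz(yaw) Ry(pitch) Rx(roll)).
In Python, from plant import get_obs, capture, close_job, spot_in, silhouettes, mark_of, grip_depth gives the robot as it stands.
- The arm moves only by the tool servo_tool, never from a script. Its arguments are lists of equal length, an entry for each row: "slide": the shift along the tool's x, y, z normalised to -1 to 1, where 1 is 20 cm, a list of three; "rot": the turn, a rotation vector about the tool's x, y, z normalised to -1 to 1, where 1 is pi rad, a list of three; "claw": the finger opening in mm, from 0 to 91.8. A call has 1 to 5 rows; each row is the pose to reach, as a shift and turn from the pose commanded when the call began, along the tool's axes at that moment, turning the shorter way round; what a row does not reach only later rows make up. A row lasts 1/8 s, in which the tool goes at most 62.5 mm and 10.7 degrees, less where a joint would pass 70% of its speed; a pose out of reach is approached as far as the arm can. A call with a number of a shift or a turn outside -1 to 1 is refused whole. A call with a gripper value outside its range is refused whole. The fingers move at their own pace and stop on an object; the grip force is fixed at half the most. Time passes only in rows, so rows that repeat a pose let the fingers close. It gives the time, the measured TCP pose, the force and the opening at its end, in the units of the state.
- get_obs(): the state, without advancing time (a new reading comes with each control period).
- capture(name): name is "side" or "top" or "wrist"; returns a dict with "frame" (384x512x3 uint8, red, green, blue), "depth" (384x512 float32, mm along the optical axis (not along the pixel's ray), 0 where there is no reading), "vertical_fov" (degrees; the focal length in pixels is half the picture's height over the tangent of half this angle, whatever the lens; pixels are square), "cx", "cy" (the principal point, pixels), "position" and "rotation" of the camera in the world. Camera axes: x right, y down, z forward; pixel columns grow to the right and rows downward; lengths in mm; the calibration is good to about 2 mm. The wrist camera is an equidistant fisheye: a pixel r from the principal point sees the ray r / f radians off the axis. A picture is of the moment at which its call begins.
- close_job(): hands the job in, once; it reports no verdict.
Trained networks look in the newest picture that a camera, given by its name, has taken for a name from the list of things; names that differ only in an ending like _2 or _b are one class to them, and where a whole thing is asked for, a point or a joint stands for the part that bears it (a point fixed in the world has none). Each returns a list of dicts, best first, with "confidence" (0 to 1); they miss things now and then, are a little off and sometimes report something else, mostly with a low value. They report only what shows in the picture. A call takes as long as a camera call. They do not tell look-alikes from the thing itself.
- spot_in(query, camera): "box" ([left, top, right, bottom] in pixels, round what is visible of it).
- silhouettes(query, camera): "pixels" (384x512 bool, what is visible of it) and "box" ([left, top, right, bottom] in pixels, round what is visible of it).
- mark_of(query, camera): "xy" ([column, row] in pixels: a listed point, or the origin of a listed thing).
The state is a dict: "time": time; "joint_positions": joint angles; "dq": joint speeds; "tau": joint torques, N m; "tool_pos": TCP position; "tcp_rot": TCP orientation; "contact_force": force on the tool from outside, world axes, zero at the start; "moment": the same for the moment, N m; "grip_width": finger opening in mm.
Only numpy, scipy, OpenCV 4.12 (cv2) and the standard library are available. Lean on these libraries where they do the work, as an engineer would, in place of code of your own. Each camera call takes 0.05 s, during which the arm holds its last target. There are 200 camera calls.

TASK

Stand the four bottles in a row on the four black pads, one centred on each pad, in order of height: the tallest on the pad next to the spirit burner and so on down to the shortest at the far end. Keep the bottles upright, set them down gently without dropping them, and leave the burner and the jar where they stand.

Things in the scene. Friction and masses are not known exactly. Their poses are not given: they have to be found in the camera images.
- bottle_70: The shortest of four loose amber glass bottles with a white paper band and a white screw cap, empty and closed, standing on the bench: 70 mm tall, body 36 mm in diameter, about 60 g (varies by 30 %). Round about its z axis (up). Origin: centre of its underside. The cap is 32 mm in diameter and takes the top 24 mm; below it a 25 mm neck down to 36 mm above the underside, then a sloping shoulder that reaches full diameter at 24 mm. Can be gripped from above by the cap.
- bottle_90: The second shortest of four loose amber glass bottles with a white paper band and a white screw cap, empty and closed, standing on the bench: 90 mm tall, body 44 mm in diameter, about 90 g (varies by 30 %). Round about its z axis (up). Origin: centre of its underside. The cap is 32 mm in diameter and takes the top 24 mm; below it a 25 mm neck down to 56 mm above the underside, then a sloping shoulder that reaches full diameter at 44 mm. Can be gripped from above by the cap.
- bottle_110: The second tallest of four loose amber glass bottles with a white paper band and a white screw cap, empty and closed, standing on the bench: 110 mm tall, body 52 mm in diameter, about 140 g (varies by 30 %). Round about its z axis (up). Origin: centre of its underside. The cap is 32 mm in diameter and takes the top 24 mm; below it a 25 mm neck down to 76 mm above the underside, then a sloping shoulder that reaches full diameter at 64 mm. Can be gripped from above by the cap.
- bottle_132: The tallest of four loose amber glass bottles with a white paper band and a white screw cap, empty and closed, standing on the bench: 132 mm tall, body 60 mm in diameter, about 200 g (varies by 30 %). Round about its z axis (up). Origin: centre of its underside. The cap is 32 mm in diameter and takes the top 24 mm; below it a 25 mm neck down to 98 mm above the underside, then a sloping shoulder that reaches full diameter at 86 mm. Can be gripped from above by the cap.
- pad_a: Fixed black rubber disc, 68 mm in diameter and 3 mm thick, one of four in a straight row, 95 mm apart between centres, on a fixed white strip (375 x 85 x 6 mm) on the bench; this one is the end at the robot's left (+y). Its top is 9 mm above the bench. Origin: centre of its underside (3 mm below its top); its y axis runs along the row towards pad_a, z up.
- pad_b: Fixed black rubber disc, 68 mm in diameter and 3 mm thick, one of four in a straight row, 95 mm apart between centres, on a fixed white strip (375 x 85 x 6 mm) on the bench; this one is second from the robot's left. Its top is 9 mm above the bench. Origin: centre of its underside (3 mm below its top); its y axis runs along the row towards pad_a, z up.
- pad_c: Fixed black rubber disc, 68 mm in diameter and 3 mm thick, one of four in a straight row, 95 mm apart between centres, on a fixed white strip (375 x 85 x 6 mm) on the bench; this one is second from the robot's right. Its top is 9 mm above the bench. Origin: centre of its underside (3 mm below its top); its y axis runs along the row towards pad_a, z up.
- pad_d: Fixed black rubber disc, 68 mm in diameter and 3 mm thick, one of four in a straight row, 95 mm apart between centres, on a fixed white strip (375 x 85 x 6 mm) on the bench; this one is the end at the robot's right (-y). Its top is 9 mm above the bench. Origin: centre of its underside (3 mm below its top); its y axis runs along the row towards pad_a, z up.
- burner: Unlit spirit burner, loose bystander: squat round steel can 76 mm in diameter, 44 mm high, with a brass wick holder on top (66 mm in all). Stands on the bench in line with the row, beyond one end of the strip, about 125 mm from the nearest pad's centre (beyond pad_a or beyond pad_d). Origin: centre of its underside.
- jar: Empty open green glass jar, loose bystander: 80 mm in diameter, 85 mm high. Stands on the bench beyond the other end of the strip, about 125 mm from the nearest pad's centre. Origin: centre of its underside.
Things that resemble listed ones, but are neither listed nor needed, are in the scene too. What is shaped like the bottle_110 but blue is not meant.

How it is judged (in metres and radians):
At the end, for the whole second after the job is handed in: Each bottle stands upright (within 0.1 rad), released and at rest on its own pad, its axis within 15 mm of the pad's centre, heights falling from the tallest on the end pad nearest the burner to the shortest on the end pad nearest the jar (((horizontal distance between burner and pad_a below 0.17 m and horizontal distance between bottle_132 and pad_a below 0.015 m and horizontal distance between bottle_110 and pad_b below 0.015 m and horizontal distance between bottle_90 and pad_c below 0.015 m and horizontal distance between bottle_70 and pad_d below 0.015 m) or (horizontal distance between burner and pad_d below 0.17 m and horizontal distance between bottle_70 and pad_a below 0.015 m and horizontal distance between bottle_90 and pad_b below 0.015 m and horizontal distance between bottle_110 and pad_c below 0.015 m and horizontal distance between bottle_132 and pad_d below 0.015 m)) and height (world z) of bottle_70 between 0.006 and 0.013 m and angle between each of bottle_70, bottle_90, bottle_110, bottle_132's own z axis and vertical below 0.1 rad and linear speed of each of bottle_70, bottle_90, bottle_110, bottle_132 below 0.02 m/s and contact force between each of bottle_70, bottle_90, bottle_110, bottle_132 and the fingers below 0.05 N and height (world z) of bottle_90 between 0.006 and 0.013 m and height (world z) of bottle_110 between 0.006 and 0.013 m and height (world z) of bottle_132 between 0.006 and 0.013 m); the robot touches nothing.
It fails at once if the burner or the jar is displaced (more than 25 mm) (distance of any of burner, jar from where it was at the start of the episode above 0.025 m).
It fails at once if a bottle is tipped over (more than 0.7 rad) (angle between any of bottle_70, bottle_90, bottle_110, bottle_132's own z axis and vertical above 0.7 rad).
It fails at once if a bottle is dropped (moves faster than 0.5 m/s with no finger on it, a free fall of about 13 mm) ((linear speed of bottle_70 above 0.5 m/s and contact force between bottle_70 and the fingers below 0.01 N) or (linear speed of bottle_90 above 0.5 m/s and contact force between bottle_90 and the fingers below 0.01 N) or (linear speed of bottle_110 above 0.5 m/s and contact force between bottle_110 and the fingers below 0.01 N) or (linear speed of bottle_132 above 0.5 m/s and contact force between bottle_132 and the fingers below 0.01 N)).
It also fails if it takes over 99 s, if anything falls off the work surface, if the arm or the gripper's body presses on something with over 40 N, if the wrist force passes 120 N, or if a joint passes its speed limit or range.

## Working session

There is one attempt and no reset: what is moved stays moved. The work goes in short steps, Python scripts to look and compute and a tool call to move; the robot and the scene stay as the last step left them, time stands still between calls to the robot, and variables do not carry over. Pictures are saved under pics/ and viewed, about 12 in all and at most 16, crops included, and the job is handed in when it is done.

Besides the shell and the picture viewer there is one more tool, called as name(argument=value, ...), one argument or row to a line, values as JSON. servo_tool: Moves the arm, as the interface text tells. Scaled input: -1 to 1 covers 20 cm each way for a shift and pi rad each way for a turn. Its arguments: {"type":"object","properties":{"slide":{"type":"array","items":{"type":"array","items":{"type":"number"}}},"rot":{"type":"array","items":{"type":"array","items":{"type":"number"}}},"claw":{"type":"array","items":{"type":"number"}}},"required":["slide","rot","claw"]}

```bash
mkdir -p pics; cat > h.py <<'E'
import numpy as np, cv2
from plant import *
def world(c,uv,z=None,d=None):
    """pixel -> world, at depth d (mm) or on plane z"""
    f=c["frame"].shape[0]/2/np.tan(np.radians(c["vertical_fov"])/2)
    R=np.array(c["rotation"]);p=np.array(c["position"])
    r=R@np.array([(uv[0]-c["cx"])/f,(uv[1]-c["cy"])/f,1])
    return p+r*(d if d is not None else (z-p[2])/r[2])
def cloud(c):
    H,W=c["depth"].shape;f=H/2/np.tan(np.radians(c["vertical_fov"])/2)
    u,v=np.meshgrid(np.arange(W),np.arange(H));d=c["depth"]
    P=np.stack([(u-c["cx"])/f*d,(v-c["cy"])/f*d,d],-1)
    return P@np.array(c["rotation"]).T+np.array(c["position"])
def save(c,n,box=None,s=1):
    im=c["frame"][...,::-1]
    if box: im=im[box[1]:box[3],box[0]:box[2]]
    cv2.imwrite(f"pics/{n}.png",cv2.resize(im,None,fx=s,fy=s))
E
python3 - <<'E'
from h import *
for n in("top","side"):
    c=capture(n);save(c,n+"0",s=1.5);P=cloud(c)
    print(n,c["position"],np.round(c["rotation"],2).tolist(),c["vertical_fov"])
    for q in("bottle_70","bottle_90","bottle_110","bottle_132","pad_a","burner","jar"):
        for s in silhouettes(q,n):
            m=s["pixels"]&(c["depth"]>0);w=P[m]
            t=w[w[:,2]>np.percentile(w[:,2],95)-8]
            print(q,round(s["confidence"],2),s["box"],"top",np.round(np.median(t,0)),np.round((t.min(0)+t.max(0))/2), "cen",np.round((w.min(0)+w.max(0))/2))
print(get_obs())
E
```

```text
Traceback (most recent call last):
  File "h.py", line 13, in cloud
    return P@np.array(c["rotation"]).T+np.array(c["position"])
           ~~~~~~~~~~~~~~~~~~~~~~~~~~~^~~~~~~~~~~~~~~~~~~~~~~~
ValueError: operands could not be broadcast together with shapes (384,512) (3,)
```

```bash
sed -i 's/np.array(c\["rotation"\])/rot(c)/; /^from plant/a from scipy.spatial.transform import Rotation\ndef rot(c):\n    r=np.array(c["rotation"]); return r if r.ndim==2 else (Rotation.from_euler("xyz",r) if r.size==3 else Rotation.from_quat(r)).as_matrix()' h.py
python3 - <<'E'
from h import *
for n in("top","side"):
    c=capture(n);save(c,n+"0",s=1.5);P=cloud(c)
    print(n,c["position"],c["rotation"],c["vertical_fov"])
    for q in("bottle_70","bottle_90","bottle_110","bottle_132","pad_a","burner","jar"):
        for s in silhouettes(q,n):
            m=s["pixels"]&(c["depth"]>0);w=P[m]
            if len(w)<5: continue
            t=w[w[:,2]>np.percentile(w[:,2],95)-8]
            print(q,round(s["confidence"],2),s["box"],"top",np.round(np.median(t,0)),np.round((t.min(0)+t.max(0))/2), "cen",np.round((w.min(0)+w.max(0))/2))
print(get_obs())
E
```

```text
top [393.01306468  26.9591674  980.02267411] [-3.00724041e+00  2.07589256e-03 -1.58376729e+00] 54.83104626408951
bottle_70 0.92 [290.1, 204.8, 318.8, 224.5] top [453. -83. 132.] [453. -84. 130.] cen [451. -82.  67.]
bottle_70 0.85 [344.7, 201.9, 374.8, 224.0] top [ 463. -223.  109.] [ 463. -224.  108.] cen [ 461. -221.   62.]
bottle_70 0.8 [167.4, 215.7, 188.8, 230.4] top [444. 238.  90.] [444. 238.  90.] cen [443. 235.  47.]
bottle_70 0.75 [342.0, 239.9, 367.0, 263.8] top [ 363. -215.  109.] [ 362. -215.  109.] cen [ 359. -214.   55.]
bottle_70 0.5 [228.7, 204.7, 245.2, 218.2] top [465.  88.  70.] [465.  88.  70.] cen [468.  90.  36.]
bottle_90 0.92 [290.1, 204.8, 318.8, 224.5] top [453. -83. 132.] [453. -84. 130.] cen [451. -82.  67.]
bottle_90 0.85 [344.7, 201.9, 374.8, 224.0] top [ 463. -223.  109.] [ 463. -224.  108.] cen [ 461. -221.   62.]
bottle_90 0.8 [167.4, 215.7, 188.8, 230.4] top [444. 238.  90.] [444. 238.  90.] cen [443. 235.  47.]
bottle_90 0.75 [342.0, 239.9, 367.0, 263.8] top [ 363. -215.  109.] [ 362. -215.  109.] cen [ 359. -214.   55.]
bottle_90 0.5 [228.7, 204.7
[... 5088 characters left out ...]
-222.   81.] cen [ 613. -281.   42.]
{'time': 0.85, 'joint_positions': array([ 9.96995874e-01,  3.42003601e-01,  1.52409131e+00, -1.40426800e-05,
        1.27542713e+00, -1.46007229e-01]), 'dq': array([ 0.00224086, -0.00117481,  0.00048963, -0.00069266, -0.00083678,
        0.00038718]), 'tau': array([ 6.33651034e-04, -4.31106734e+01, -2.44470227e+01,  7.16771744e-02,
        4.81364666e-02,  5.83133124e-05]), 'tool_pos': array([217.80010535, 477.70836859, 190.14167548]), 'tcp_rot': array([3.14152474e+00, 2.35660081e-05, 2.71380352e+00]), 'contact_force': array([-0.07181832, -0.80319447, -0.20288862]), 'moment': array([-0.01955681, -0.00124819, -0.00048495]), 'grip_width': 91.54466634595954}
```

View pics/top0.png

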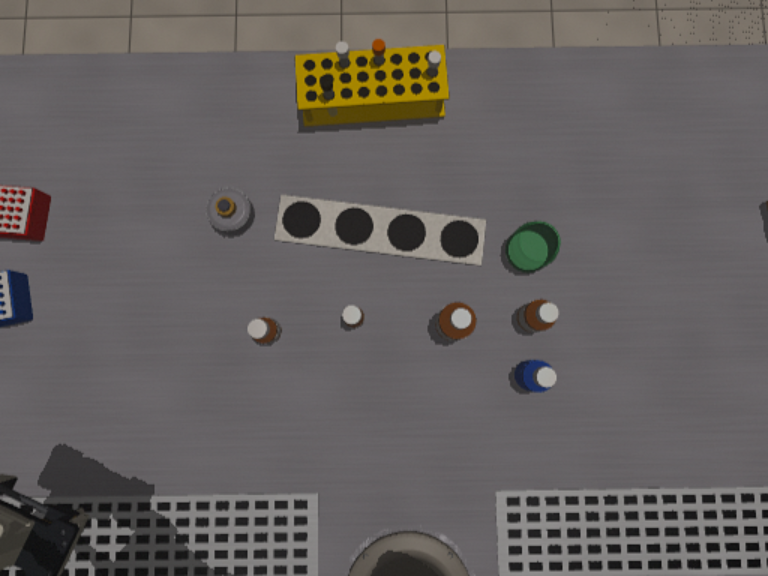

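View pics/side0.png

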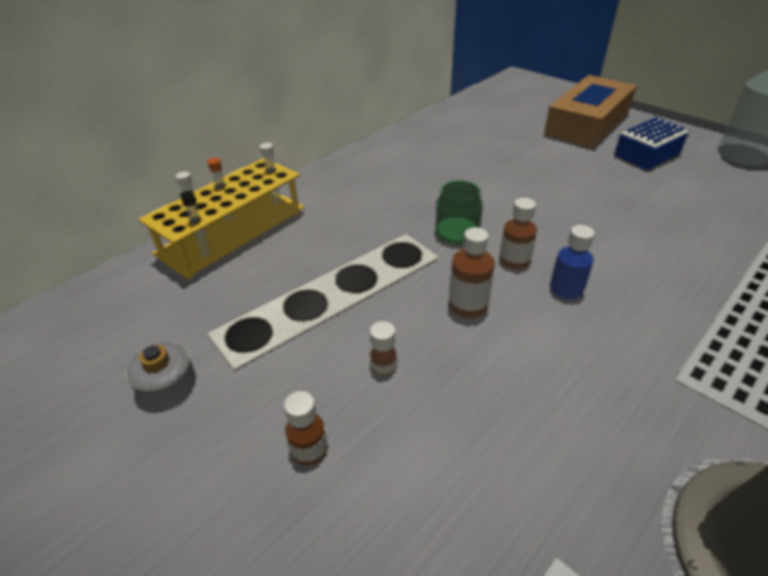

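Candidates in the top view (768x576): 132 at (460,319), amber 110 at (548,314), 90 at (259,329), 70 at (351,315). The blue look-alike at (546,377) is excluded. The burner at (230,210) is beside pad_a, the jar at (530,247) beside pad_d. Depth tops of 132, 110, 90 and 70 mm confirm the heights. First I move toward bottle_90 while turning the jaws across the row.

servo_tool(
  slide=[
    [-0.7625, -0.31, -0.1],
    [-0.7625, -0.31, -0.1],
    [-0.7625, -0.31, -0.1],
    [-0.7625, -0.31, -0.1],
    [-0.7625, -0.31, -0.1],
  ],
  rot=[
    [0, 0, 0.182],
    [0, 0, 0.182],
    [0, 0, 0.182],
    [0, 0, 0.182],
    [0, 0, 0.182],
  ],
  claw=[60, 60, 60, 60, 60],
)

```text
time: 1.48
tool_pos: [330.5, 358.3, 210.1]
tcp_rot: [-3.141, -0.001, 2.143]
contact_force: [0.6, 1.2, -0.1]
grip_width: 60.2
```

```bash
cat >> h.py <<'E'
def go(x,y,z,yaw=np.pi/2):
    "slide and rot numbers to target TCP pose"
    o=get_obs();R=Rotation.from_euler("xyz",o["tcp_rot"]);T=Rotation.from_euler("xyz",[np.pi,0,yaw])
    print(np.round(o["tool_pos"],1),np.round(o["tcp_rot"],3),"w",round(o["grip_width"],1),"->slide",np.round(R.inv().apply(np.array([x,y,z])-o["tool_pos"])/200,4),"rot",np.round((R.inv()*T).as_rotvec()/np.pi,4))
E
python3 -c "
from h import *
c=capture('top');save(c,'crop1',(140,180,400,280),3)
go(444,238.5,180)"
```

```text
[330.1 358.6 210. ] [-3.141 -0.     2.144] w 60.2 ->slide [-0.8134  0.1524  0.1496] rot [-1.000e-04 -1.000e-04  1.826e-01]
```

View pics/crop1.png

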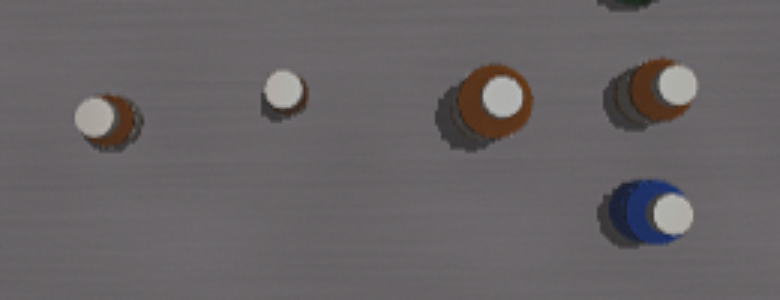

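The crop shows 90 at (95,117), 70 at (283,89), 132 at (502,96) and the amber 110 at (677,85). The blue one is separate at (672,213), so my choices hold.

servo_tool(
  slide=[
    [-0.813, 0.152, 0.15],
    [-0.813, 0.152, 0.15],
    [-0.813, 0.152, 0.15],
    [-0.813, 0.152, 0.15],
    [-0.813, 0.152, 0.15],
  ],
  rot=[
    [0, 0, 0.1825],
    [0, 0, 0.1825],
    [0, 0, 0.1825],
    [0, 0, 0.1825],
    [0, 0, 0.1825],
  ],
  claw=[60, 60, 60, 60, 60],
)

```text
time: 2.15
tool_pos: [443.5, 238.8, 180.0]
tcp_rot: [-3.141, -0.0, 1.572]
contact_force: [-0.2, -0.4, 1.3]
grip_width: 60.2
```

```bash
python3 -c "
from h import *
c=capture('wrist');save(c,'w1',s=1.2)
go(444,238.5,61)"
```

```text
[443.4 239.  180.2] [-3.141 -0.     1.573] w 60.0 ->slide [-0.003   0.0033  0.596 ] rot [-0.0001 -0.0001  0.0006]
```

View pics/w1.png

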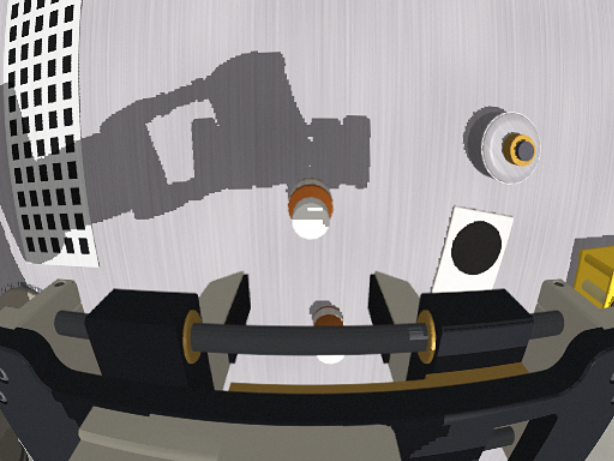

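The wrist view has the cap at (311,215) midway between the fingers, so I go down, close and lift.

servo_tool(
  slide=[
    [-0.002, 0.002, 0.4],
    [-0.002, 0.002, 0.596],
    [-0.002, 0.002, 0.596],
    [-0.002, 0.002, 0.596],
    [-0.002, 0.002, 0.596],
  ],
  rot=[
    [0, 0, 0],
    [0, 0, 0],
    [0, 0, 0],
    [0, 0, 0],
    [0, 0, 0],
  ],
  claw=[60, 60, 60, 20, 20],
)

```text
time: 2.82
tool_pos: [446.3, 238.3, 63.5]
tcp_rot: [3.137, -0.002, 1.57]
contact_force: [0.2, 0.1, 0.3]
grip_width: 44.5
```

servo_tool(
  slide=[
    [0, 0, 0],
    [0, 0, 0],
    [0, 0, -0.1],
    [0, 0, -0.25],
    [0, 0, -0.4],
  ],
  rot=[
    [0, 0, 0],
    [0, 0, 0],
    [0, 0, 0],
    [0, 0, 0],
    [0, 0, 0],
  ],
  claw=[20, 20, 20, 20, 20],
)

```text
time: 3.45
tool_pos: [444.6, 237.2, 142.0]
tcp_rot: [-3.142, -0.0, 1.569]
contact_force: [0.1, -0.0, -0.5]
grip_width: 20.1
```

```bash
python3 -c "
from h import *
print(get_obs()['contact_force'])
go(617.4,-6.8,141)"
```

```text
[ 0.0568265  -0.03493663 -0.52256625]
[444.6 237.2 142. ] [-3.142 -0.     1.569] w 20.1 ->slide [-1.218   0.8665  0.0049] rot [-0.     -0.     -0.0007]
```

The fingers closed to 20 mm, so nothing was held. I'll look before trying again.

```bash
python3 -c "
from h import *
c=capture('top');P=cloud(c)
c2=capture('side');save(c2,'s1',(120,120,360,340),3)
for q in silhouettes('bottle_90','side'):
    w=cloud(c2)[q['pixels']&(c2['depth']>0)];t=w[w[:,2]>np.percentile(w[:,2],95)-8]
    print(round(q['confidence'],2),q['box'],np.round((t.min(0)+t.max(0))/2),np.round(w.max(0)))
c=capture('wrist');save(c,'w2',s=1.2)"
```

```text
0.91 [366.3, 152.5, 394.2, 199.3] [ 363. -215.  107.] [ 422. -186.  112.]
0.88 [184.7, 263.4, 217.3, 314.5] [445. 239.  88.] [495. 261.  92.]
0.86 [249.2, 213.0, 264.2, 247.6] [467.  89.  68.] [529. 107.  73.]
0.8 [333.1, 135.0, 356.7, 174.1] [ 462. -222.  107.] [ 485. -195.  112.]
0.61 [297.8, 150.5, 328.6, 211.0] [454. -83. 129.] [547. -51. 134.]
```

View pics/s1.png

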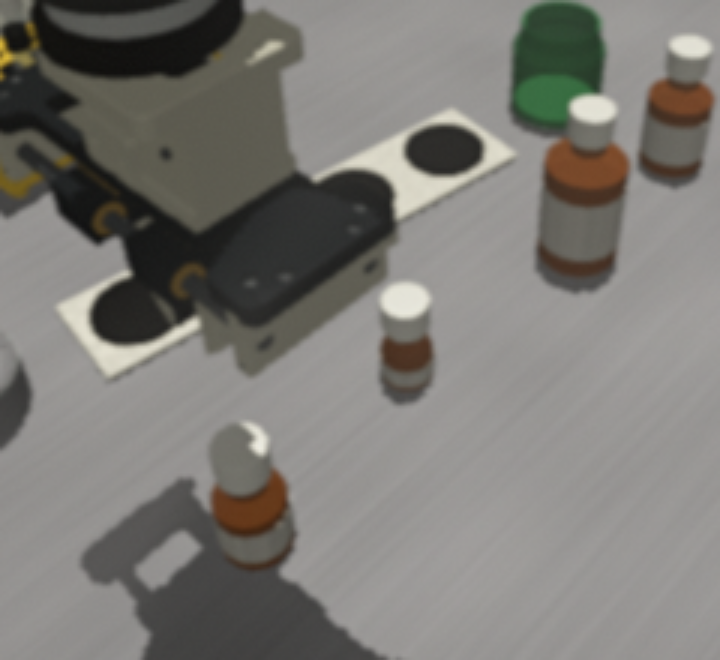

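View pics/w2.png

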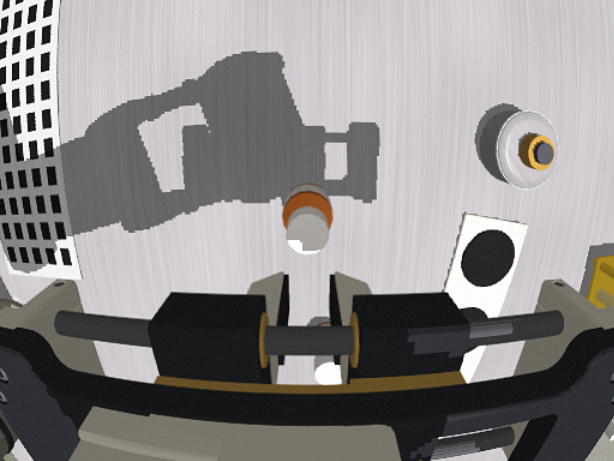

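```bash
python3 -c "
from h import *
o=get_obs();print(o['tool_pos'],o['time'],o['joint_positions'])
c=capture('wrist');print(c['position'],c['rotation'],rot(c).round(2).tolist(),c['vertical_fov'],c['cx'],c['cy'])
f=192/np.tan(np.radians(c['vertical_fov'])/2)
def proj(p):
    q=rot(c).T@(np.array(p)-c['position']);th=np.arctan2(np.hypot(*q[:2]),q[2]);return f*th*q[:2]/np.hypot(*q[:2])+[c['cx'],c['cy']]
print('tcp wrist px*1.2',proj(o['tool_pos'])*1.2,'cap',proj([445,239,90])*1.2)
c=capture('side');g=192/np.tan(np.radians(c['vertical_fov'])/2)
q=rot(c).T@(o['tool_pos']-c['position']);print('tcp side',q[:2]/q[2]*g+[c['cx'],c['cy']])
P=cloud(c);m=(P[...,2]>142)&(P[...,2]<175)&(c['depth']>0)&(abs(P[...,0]-500)<180);m[:,300:]=0
print(P[m].min(0),P[m].max(0),np.median(P[m],0),m.sum())
m2=(c['depth']>0)&(P[...,2]>115)&(P[...,0]<700);m2[:,290:]=0
for lo in range(115,260,15):
    w=P[m2&(P[...,2]>lo)&(P[...,2]<lo+15)]
    if len(w):print(lo,len(w),w.min(0).round(),w.max(0).round())
"
```

```text
[444.82513726 237.25462042 141.1878457 ] 3.65 [3.37820065e-01 3.49936991e-01 1.65714096e+00 4.96043904e-05
 1.13344595e+00 3.39984405e-01]
[445.3546624  320.33674195 334.94061336] [ 2.83035972e+00 -8.45658059e-04 -2.82772583e-03] [[1.0, -0.0, -0.0], [-0.0, -0.95, -0.31], [0.0, 0.31, -0.95]] 65.70646984690485 257.2040280367655 190.7301874841353
tcp wrist px*1.2 [307.86783442 262.36436938] cap [308.18615346 232.22298195]
tcp side [194.86549297 247.76033279]Traceback (most recent call last):
  File "<string>", line 12, in <module>
    print(P[m].min(0),P[m].max(0),np.median(P[m],0),m.sum())
          ~~~~~~~~^^^
    return umr_minimum(a, axis, None, out, keepdims, initial, where)
ValueError: zero-size array to reduction operation minimum which has no identity
```

The TCP projects where it is reported, and the bottle still stands at (445,239). Most likely the lift began before the fingers had closed on the cap. I'll retry and wait for the grip.

servo_tool(
  slide=[
    [0, 0, 0],
    [0, 0, 0],
    [0, 0, 0],
    [0.006, 0, 0],
    [0.006, 0, 0],
  ],
  rot=[
    [0, 0, 0],
    [0, 0, 0],
    [0, 0, 0],
    [0, 0, 0],
    [0, 0, 0],
  ],
  claw=[56, 56, 56, 56, 56],
)

```text
time: 4.38
tool_pos: [444.7, 238.6, 140.9]
tcp_rot: [3.142, -0.0, 1.569]
contact_force: [-0.1, -0.4, -0.1]
grip_width: 56.1
```

servo_tool(
  slide=[
    [0, 0, 0.2],
    [0, 0, 0.4],
    [0, 0, 0.407],
    [0, 0, 0.407],
    [0, 0, 0.407],
  ],
  rot=[
    [0, 0, 0],
    [0, 0, 0],
    [0, 0, 0],
    [0, 0, 0],
    [0, 0, 0],
  ],
  claw=[56, 56, 56, 56, 20],
)

```text
time: 5.0
tool_pos: [445.9, 238.9, 61.2]
tcp_rot: [3.139, -0.001, 1.569]
contact_force: [0.2, 0.1, -0.2]
grip_width: 50.1
```

servo_tool(
  slide=[
    [0, 0, 0],
    [0, 0, 0],
    [0, 0, 0],
    [0, 0, 0],
    [0, 0, 0],
  ],
  rot=[
    [0, 0, 0],
    [0, 0, 0],
    [0, 0, 0],
    [0, 0, 0],
    [0, 0, 0],
  ],
  claw=[20, 20, 20, 20, 20],
)

```text
time: 5.62
tool_pos: [444.7, 238.5, 59.5]
tcp_rot: [-3.142, -0.0, 1.569]
contact_force: [0.3, 0.5, 0.6]
grip_width: 20.4
```

```bash
python3 -c "
from h import *
c=capture('side');a=cv2.resize(c['frame'][180:340,120:300],None,fx=2.2,fy=2.2)
d=capture('wrist');b=cv2.resize(d['frame'][120:340,150:380],None,fx=1.6,fy=1.6)
cv2.imwrite('pics/g1.png',np.hstack([a[:352],b[:352]])[...,::-1])
P=cloud(c);m=(c['depth']>0)&(P[...,2]>95)&(P[...,0]<700);m[:,290:]=0
for lo in range(50,200,15):
    w=P[m&(P[...,2]>lo)&(P[...,2]<lo+15)]
    if len(w):print(lo,len(w),w.min(0).round(),w.max(0).round())
"
```

```text
95 15 [421. 250.  99.] [433. 251. 110.]
110 26 [419. 247. 110.] [433. 250. 120.]
140 7 [418. 250. 147.] [472. 250. 153.]
155 254 [358. 203. 157.] [531. 276. 170.]
170 741 [358. 204. 170.] [532. 276. 185.]
185 775 [350. 203. 185.] [539. 276. 200.]
```

View pics/g1.png

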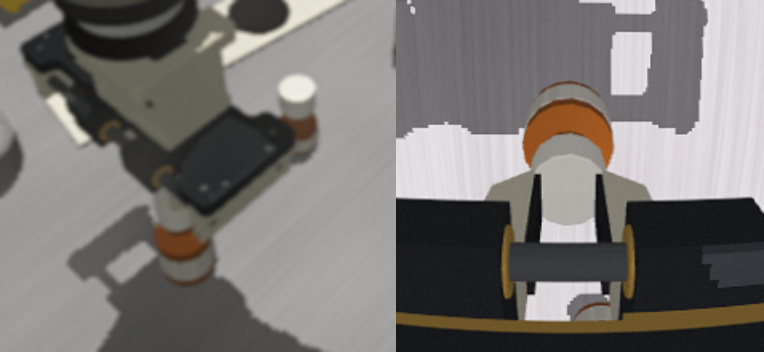

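```bash
cat >> h.py <<'E'
def wcloud(c):
    H,W=c["depth"].shape;f=H/2/np.tan(np.radians(c["vertical_fov"])/2)
    u,v=np.meshgrid(np.arange(W)-c["cx"],np.arange(H)-c["cy"]);r=np.hypot(u,v)+1e-9;th=r/f;d=c["depth"]
    P=np.stack([np.tan(th)*u/r*d,np.tan(th)*v/r*d,d],-1)
    return P@rot(c).T+np.array(c["position"])
E
python3 -c "
from h import *
c=capture('wrist');P=wcloud(c);I=c['frame'].astype(int);o=get_obs();print(o['tool_pos'],o['grip_width'])
white=(I.min(2)>140)
n=(c['depth']>0)&(abs(P[...,0]-445)<60)&(abs(P[...,1]-238)<45)
for lo in range(40,130,10):
    m=n&(P[...,2]>=lo)&(P[...,2]<lo+10)
    for nm,mm in(('all',m),('mid',m&(abs(P[...,0]-445)<17))):
        w=P[mm]
        if len(w)>3:print(lo,nm,len(w),w.min(0).round(),w.max(0).round(),I[mm].mean(0).round())
s=capture('side');P=cloud(s);m=(s['depth']>0)&(abs(P[...,0]-445)<60)&(abs(P[...,1]-238)<45)
for lo in range(40,130,10):
    w=P[m&(P[...,2]>=lo)&(P[...,2]<lo+10)]
    if len(w)>3:print('S',lo,len(w),w.min(0).round(),w.max(0).round())
"
```

```text
[444.71453625 238.48707209  59.47985885] 20.12041129354127
40 all 815 [424. 227.  40.] [467. 259.  50.] [148.  82.  35.]
40 mid 566 [428. 234.  40.] [462. 259.  50.] [144.  79.  31.]
50 all 379 [429. 237.  50.] [461. 254.  57.] [150.  83.  33.]
50 mid 379 [429. 237.  50.] [461. 254.  57.] [150.  83.  33.]
60 all 77 [431. 239.  66.] [461. 253.  70.] [143. 130. 118.]
60 mid 77 [431. 239.  66.] [461. 253.  70.] [143. 130. 118.]
70 all 236 [430. 240.  70.] [461. 254.  80.] [146. 142. 137.]
70 mid 236 [430. 240.  70.] [461. 254.  80.] [146. 142. 137.]
80 all 1547 [431. 222.  80.] [460. 254.  90.] [173. 170. 164.]
80 mid 1547 [431. 222.  80.] [460. 254.  90.] [173. 170. 164.]
90 all 206 [428. 224.  90.] [462. 252. 100.] [134. 131. 126.]
90 mid 205 [428. 224.  90.] [462. 252. 100.] [134. 131. 126.]
100 all 444 [419. 228. 100.] [472. 250. 110.] [104. 101.  93.]
100 mid 268 [428. 228. 100.] [462. 250. 110.] [85. 83. 77.]
110 all 624 [418. 230. 110.] [472. 250. 120.] [101.  98.  89.]
110 mid 326 [428. 230. 110.] [462. 250. 120.] [76. 74. 68.]
120 all 399 [426. 234. 120.] [470. 250. 130.] [86. 84. 77.]
120 mid 353 [428. 234. 120.] [462. 250. 130.] [83. 81. 74.]
S 40 137 [424. 229.  40.] [464. 260.  50.]
S 50 101 [427. 237.  50.] [457. 256.  60.]
S 60 23 [431. 238.  60.] [446. 254.  70.]
S 70 57 [430. 238.  70.] [453. 254.  80.]
S 80 85 [429. 239.  80.] [458. 254.  90.]
S 90 43 [431. 241.  90.] [458. 254.  99.]
S 100 14 [419. 248. 103.] [432. 251. 110.]
S 110 23 [418. 248. 110.] [433. 251. 119.]
```

The depth points show the fingertips near z≈92 and the palm near 157, while the TCP reads 59.5. The real gripper therefore sits about 32 mm higher than reported, and the jaws shut just above the cap. I'll measure this offset precisely.

```bash
python3 -c "
from h import *
print('grip_depth',grip_depth)
o=get_obs();t=o['tool_pos']
for nm,cl in(('wrist',wcloud),('side',cloud)):
    c=capture(nm);P=cl(c)-t;I=c['frame']
    for sx in(-1,1):
        m=(c['depth']>0)&(P[...,0]*sx>8)&(P[...,0]*sx<32)&(abs(P[...,1])<14)&(P[...,2]>25)&(P[...,2]<75)
        w=P[m]
        print(nm,sx,len(w))
        for lo in range(25,75,5):
            k=w[(w[:,2]>=lo)&(w[:,2]<lo+5)]
            if len(k):print('  ',lo,len(k),k.min(0).round(1),k.max(0).round(1))
"
```

```text
grip_depth 18.8
wrist -1 1006
   25 111 [-12.6 -13.3  25.4] [-8.  12.1 30. ]
   30 32 [-11.  -11.5  30. ] [-8.   9.5 31. ]
   35 41 [-16.8   4.7  35.4] [-9.4 11.6 39.9]
   40 96 [-22.6  -9.2  40.1] [-9.3 11.2 45. ]
   45 124 [-25.3  -9.   45. ] [-9.4 11.3 50. ]
   50 154 [-25.9  -8.6  50. ] [-9.4 11.8 55. ]
   55 149 [-26.4  -1.5  55.1] [-9.4 11.5 60. ]
   60 104 [-25.6  -3.3  60. ] [-9.5 11.6 65. ]
   65 101 [-17.4  -0.2  65. ] [-9.4 11.7 69.9]
   70 94 [-16.9   4.5  70.1] [-9.5 11.8 74.8]
wrist 1 1068
   25 164 [  8.2 -13.   25. ] [13.9 12.8 30. ]
   30 46 [  8.2 -12.9  30. ] [12.5 12.7 31.1]
   35 37 [10.8  6.1 35.3] [17.7 11.2 39.9]
   40 98 [ 10.2 -10.1  40.1] [22.8 11.  44.9]
   45 115 [10.2  2.9 45. ] [26.6 11.1 50. ]
   50 151 [10.2 -8.4 50. ] [27.3 11.6 55. ]
   55 160 [10.3 -0.8 55. ] [27.8 11.5 60. ]
   60 101 [10.3 -3.6 60. ] [24.4 11.7 64.9]
   65 104 [10.3  0.5 65. ] [18.2 11.3 70. ]
   70 92 [10.3  4.8 70. ] [17.7 11.2 75. ]
side -1 63
   25 20 [-14.5  -0.   25.5] [-8.7 11.8 30. ]
   30 2 [-10.2  10.   30.6] [-8.6 10.8 31.4]
   40 7 [-19.3  11.   40. ] [-12.1  11.9  44.7]
   45 6 [-23.7  11.2  45.9] [-10.6  12.1  49.5]
   50 13 [-26.2   9.2  50.3] [-12.2  12.4  55. ]
   55 13 [-26.5  10.9  55. ] [-12.8  12.1  59.6]
   60 2 [-26.3  11.9  60.5] [-11.6  12.1  62.1]
side 1 19
   25 5 [ 9.   1.4 29.4] [13.3 10.9 30. ]
   30 14 [ 8.3  0.8 30.4] [12.8 13.4 32. ]
```

servo_tool(
  slide=[
    [0, 0, 0],
    [0, 0, 0],
    [0, 0, 0],
    [0, 0, 0],
    [0, 0, 0],
  ],
  rot=[
    [0, 0, 0],
    [0, 0, 0],
    [0, 0, 0],
    [0, 0, 0],
    [0, 0, 0],
  ],
  claw=[56, 56, 56, 56, 56],
)

```text
time: 6.55
tool_pos: [444.7, 238.5, 59.5]
tcp_rot: [3.142, -0.0, 1.569]
contact_force: [-0.1, 0.9, -0.3]
grip_width: 55.8
```

```bash
python3 -c "
from h import *
o=get_obs();t=o['tool_pos'];print(t,o['grip_width'])
for nm,cl in(('wrist',wcloud),('side',cloud)):
    c=capture(nm);P=cl(c)-t
    m=(c['depth']>0)&(abs(P[...,0])<48)&(abs(P[...,0])>24)&(abs(P[...,1])<14)&(P[...,2]>-15)&(P[...,2]<75)
    w=P[m]
    for lo in range(-15,75,5):
            k=w[(w[:,2]>=lo)&(w[:,2]<lo+5)]
            if len(k):print(nm,lo,len(k),k.min(0).round(1),k.max(0).round(1))
"
```

```text
[444.71968665 238.51015009  59.52515021] 55.83388055596482
wrist 35 131 [-34.9  -9.9  35.2] [34.9 11.  40. ]
wrist 40 204 [-39.7  -9.5  40. ] [39.8 11.4 45. ]
wrist 45 330 [-44. -10.  45.] [44.8 11.5 50. ]
wrist 50 377 [-43.5  -9.6  50. ] [45.2 11.3 55. ]
wrist 55 369 [-44.4  -7.9  55. ] [45.2 11.6 60. ]
wrist 60 375 [-44.2  -3.8  60. ] [45.3 11.8 65. ]
wrist 65 379 [-43.   -0.7  65. ] [44.1 11.9 70. ]
wrist 70 343 [-41.3   2.6  70. ] [42.4 12.  75. ]
side 35 6 [-30.3   9.6  36.2] [34.  11.7 39.5]
side 40 12 [-34.2   8.7  40.3] [37.2 12.3 44.9]
side 45 14 [-34.   -6.9  45.7] [42.1 12.  49.3]
side 50 26 [-32.8  -7.   50.4] [45.9 12.2 54.5]
side 55 19 [-34.1  -5.5  55.5] [44.1 12.4 59.8]
side 60 11 [-35.3  -1.4  60.1] [38.1 12.2 64.8]
side 65 8 [29.2 -0.5 65. ] [30.1  4.9 69.9]
side 70 6 [28.7  1.1 71.5] [29.7  5.9 74.6]
```

Both cameras agree: the fingertips are 35 mm above the reported TCP and laterally centred to within 1 mm. I'll apply a 35 mm z correction to every move.

servo_tool(
  slide=[
    [0, 0, 0.08],
    [0, 0, 0.172],
    [0, 0, 0.172],
    [0, 0, 0.172],
    [0, 0, 0.172],
  ],
  rot=[
    [0, 0, 0],
    [0, 0, 0],
    [0, 0, 0],
    [0, 0, 0],
    [0, 0, 0],
  ],
  claw=[56, 56, 56, 20, 20],
)

```text
time: 7.28
tool_pos: [445.3, 238.7, 25.9]
tcp_rot: [3.14, -0.001, 1.569]
contact_force: [-0.5, 0.1, -0.7]
grip_width: 40.1
```

servo_tool(
  slide=[
    [0, 0, 0],
    [0, 0, 0],
    [0, 0, 0],
    [0, 0, 0],
    [0, 0, 0],
  ],
  rot=[
    [0, 0, 0],
    [0, 0, 0],
    [0, 0, 0],
    [0, 0, 0],
    [0, 0, 0],
  ],
  claw=[20, 20, 20, 20, 20],
)

```text
time: 7.9
tool_pos: [445.0, 238.7, 25.6]
tcp_rot: [3.141, -0.0, 1.569]
contact_force: [-0.9, -1.6, 6.3]
grip_width: 31.2
```

Now 31.2 mm, so the cap is held. I lift it and carry it toward pad_c.

servo_tool(
  slide=[
    [0, 0, -0.12],
    [0, 0, -0.3],
    [-0.2, 0.14, -0.3],
    [-0.4, 0.28, -0.3],
    [-0.61, 0.432, -0.3],
  ],
  rot=[
    [0, 0, 0],
    [0, 0, 0],
    [0, 0, 0],
    [0, 0, 0],
    [0, 0, 0],
  ],
  claw=[20, 20, 20, 20, 20],
)

```text
time: 8.52
tool_pos: [531.2, 115.3, 84.9]
tcp_rot: [-3.141, -0.0, 1.569]
contact_force: [0.4, -0.2, -0.5]
grip_width: 31.5
```

servo_tool(
  slide=[
    [-0.21, 0.14, 0],
    [-0.42, 0.28, 0],
    [-0.56, 0.4, 0],
    [-0.615, 0.432, 0],
    [-0.615, 0.432, 0],
  ],
  rot=[
    [0, 0, 0],
    [0, 0, 0],
    [0, 0, 0],
    [0, 0, 0],
    [0, 0, 0],
  ],
  claw=[20, 20, 20, 20, 20],
)

```text
time: 9.15
tool_pos: [616.4, -7.0, 84.4]
tcp_rot: [-3.14, -0.001, 1.568]
contact_force: [-0.8, 0.8, -1.3]
grip_width: 31.1
```

```bash
python3 -c "
from h import *
print(get_obs()['contact_force'])
go(617.5,-6.4,34.5)"
```

```text
[-0.78772065  0.79953908 -1.30664153]
[616.4  -7.   84.4] [-3.140e+00 -1.000e-03  1.568e+00] w 31.1 ->slide [0.0028 0.006  0.2496] rot [-0.0005 -0.0002 -0.001 ]
```

servo_tool(
  slide=[
    [0.002, 0.005, 0.1],
    [0.002, 0.005, 0.18],
    [0.002, 0.005, 0.225],
    [0.002, 0.005, 0.243],
    [0.002, 0.005, 0.25],
  ],
  rot=[
    [0, 0, 0],
    [0, 0, 0],
    [0, 0, 0],
    [0, 0, 0],
    [0, 0, 0],
  ],
  claw=[20, 20, 20, 20, 20],
)

```text
time: 9.78
tool_pos: [618.2, -6.3, 35.3]
tcp_rot: [3.141, -0.0, 1.569]
contact_force: [0.0, -0.7, -1.0]
grip_width: 31.5
```

servo_tool(
  slide=[
    [0, 0, 0],
    [0, 0, 0],
    [0, 0, 0],
    [0, 0, 0],
    [0, 0, 0],
  ],
  rot=[
    [0, 0, 0],
    [0, 0, 0],
    [0, 0, 0],
    [0, 0, 0],
    [0, 0, 0],
  ],
  claw=[20, 20, 20, 20, 20],
)

```text
time: 10.4
tool_pos: [618.0, -6.5, 35.2]
tcp_rot: [3.142, -0.0, 1.569]
contact_force: [-1.2, 0.1, -0.9]
grip_width: 31.3
```

servo_tool(
  slide=[
    [0, 0, 0.005],
    [0, 0, 0.005],
    [0, 0, 0.005],
    [0, 0, 0.005],
    [0, 0, 0.005],
  ],
  rot=[
    [0, 0, 0],
    [0, 0, 0],
    [0, 0, 0],
    [0, 0, 0],
    [0, 0, 0],
  ],
  claw=[20, 20, 40, 60, 60],
)

```text
time: 11.02
tool_pos: [618.0, -6.4, 33.9]
tcp_rot: [-3.141, -0.0, 1.569]
contact_force: [-0.6, -0.5, -0.4]
grip_width: 55.8
```

servo_tool(
  slide=[
    [0, 0, -0.05],
    [0, 0, -0.25],
    [0, 0, -0.5],
    [0, 0, -0.75],
    [0, 0, -0.9],
  ],
  rot=[
    [0, 0, 0],
    [0, 0, 0],
    [0, 0, 0],
    [0, 0, 0],
    [0, 0, 0],
  ],
  claw=[60, 60, 60, 60, 60],
)

```text
time: 11.65
tool_pos: [618.8, -6.5, 218.1]
tcp_rot: [3.137, 0.001, 1.569]
contact_force: [0.1, -0.3, -0.1]
grip_width: 59.4
```

```bash
cat >> h.py <<'E'
def locate(n="side"):
    c=capture(n);P=cloud(c)
    for q in silhouettes("bottle_90",n):
        w=P[q["pixels"]&(c["depth"]>0)]
        if len(w)<5: continue
        t=w[w[:,2]>np.percentile(w[:,2],95)-8];print(n,round(q["confidence"],2),np.round((t.min(0)+t.max(0))/2,1),w[:,2].max().round())
    return c
E
python3 -c "
from h import *
locate('side');c=locate('top')
go(466,89,6)"
```

```text
side 0.98 [ 363.5 -214.1  107.1] 112.0
side 0.96 [467.   89.1  67.9] 73.0
side 0.96 [618.   -6.1  96.2] 101.0
side 0.91 [454.1 -83.2 129. ] 134.0
side 0.84 [ 463.1 -221.6  107. ] 112.0
side 0.26 [616.4  -6.6   8.3] 11.0
top 0.85 [ 461.6 -222.1  108.7] 114.0
top 0.85 [ 361.7 -214.4  108.1] 113.0
[617.9  -6.5 214.4] [3.141 0.    1.569] w 59.8 ->slide [ 0.4758 -0.7616  1.0414] rot [ 0.0003  0.     -0.0007]
```

bottle_90 stands at (618,-6) on pad_c. Next is bottle_70.

servo_tool(
  slide=[
    [0.16, -0.25, 0],
    [0.32, -0.5, 0.12],
    [0.476, -0.757, 0.27],
    [0.476, -0.757, 0.54],
    [0.476, -0.757, 0.765],
  ],
  rot=[
    [0, 0, 0],
    [0, 0, 0],
    [0, 0, 0],
    [0, 0, 0],
    [0, 0, 0],
  ],
  claw=[56, 56, 56, 56, 56],
)

```text
time: 12.48
tool_pos: [464.3, 89.6, 58.7]
tcp_rot: [-3.139, 0.0, 1.57]
contact_force: [1.2, 0.2, 0.6]
grip_width: 56.0
```

```bash
python3 -c "
from h import *
go(466.4,88.7,5)"
```

```text
[464.3  89.6  58.7] [-3.139  0.     1.57 ] w 56.0 ->slide [-0.0045  0.0112  0.2683] rot [-0.0009  0.     -0.0003]
```

servo_tool(
  slide=[
    [0, 0, 0],
    [0, 0, 0.15],
    [0, 0, 0.272],
    [0, 0, 0.272],
    [0, 0, 0.272],
  ],
  rot=[
    [0, 0, 0],
    [0, 0, 0],
    [0, 0, 0],
    [0, 0, 0],
    [0, 0, 0],
  ],
  claw=[56, 56, 56, 56, 20],
)

```text
time: 13.1
tool_pos: [467.9, 89.0, 8.1]
tcp_rot: [3.14, -0.0, 1.569]
contact_force: [-0.1, 0.4, -0.0]
grip_width: 49.8
```

servo_tool(
  slide=[
    [0, 0, 0],
    [0, 0, 0],
    [0, 0, 0],
    [0, 0, 0],
    [0, 0, 0],
  ],
  rot=[
    [0, 0, 0],
    [0, 0, 0],
    [0, 0, 0],
    [0, 0, 0],
    [0, 0, 0],
  ],
  claw=[20, 20, 20, 20, 20],
)

```text
time: 13.72
tool_pos: [467.5, 89.1, 7.5]
tcp_rot: [3.14, -0.0, 1.569]
contact_force: [-0.5, -0.5, 5.6]
grip_width: 31.3
```

servo_tool(
  slide=[
    [0, 0, -0.12],
    [0, 0, -0.3],
    [-0.16, 0.115, -0.35],
    [-0.32, 0.23, -0.35],
    [-0.475, 0.345, -0.35],
  ],
  rot=[
    [0, 0, 0],
    [0, 0, 0],
    [0, 0, 0],
    [0, 0, 0],
    [0, 0, 0],
  ],
  claw=[20, 20, 20, 20, 20],
)

```text
time: 14.35
tool_pos: [536.2, -7.0, 77.0]
tcp_rot: [3.141, -0.0, 1.569]
contact_force: [1.4, 1.2, -0.3]
grip_width: 31.4
```

servo_tool(
  slide=[
    [-0.16, 0.115, 0],
    [-0.32, 0.23, 0],
    [-0.43, 0.31, 0],
    [-0.473, 0.343, 0],
    [-0.473, 0.343, 0],
  ],
  rot=[
    [0, 0, 0],
    [0, 0, 0],
    [0, 0, 0],
    [0, 0, 0],
    [0, 0, 0],
  ],
  claw=[20, 20, 20, 20, 20],
)

```text
time: 14.98
tool_pos: [603.7, -100.8, 76.4]
tcp_rot: [-3.141, -0.0, 1.568]
contact_force: [-0.6, 0.5, 0.2]
grip_width: 31.3
```

```bash
python3 -c "
from h import *
go(605.2,-100.5,16.8)"
```

```text
[ 603.7 -100.8   76.4] [-3.141 -0.     1.568] w 31.3 ->slide [0.0012 0.0079 0.2978] rot [-0.0003 -0.0001 -0.0008]
```

servo_tool(
  slide=[
    [0, 0.003, 0.12],
    [0, 0.003, 0.23],
    [0, 0.003, 0.275],
    [0, 0.003, 0.293],
    [0, 0.003, 0.299],
  ],
  rot=[
    [0, 0, 0],
    [0, 0, 0],
    [0, 0, 0],
    [0, 0, 0],
    [0, 0, 0],
  ],
  claw=[20, 20, 20, 20, 20],
)

```text
time: 15.6
tool_pos: [604.9, -100.6, 17.5]
tcp_rot: [3.141, 0.0, 1.569]
contact_force: [0.1, -0.1, -0.9]
grip_width: 31.3
```

servo_tool(
  slide=[
    [0, 0, 0.003],
    [0, 0, 0.006],
    [0, 0, 0.006],
    [0, 0, 0.006],
    [0, 0, 0.006],
  ],
  rot=[
    [0, 0, 0],
    [0, 0, 0],
    [0, 0, 0],
    [0, 0, 0],
    [0, 0, 0],
  ],
  claw=[20, 20, 20, 20, 20],
)

```text
time: 16.23
tool_pos: [605.0, -101.0, 16.6]
tcp_rot: [3.14, 0.0, 1.569]
contact_force: [-1.0, 0.3, 4.9]
grip_width: 31.2
```

The force of 4.9 N upward shows it is seated, so I release and retreat.

servo_tool(
  slide=[
    [0, 0, 0],
    [0, 0, 0],
    [0, 0, 0],
    [0, 0, 0],
    [0, 0, -0.05],
  ],
  rot=[
    [0, 0, 0],
    [0, 0, 0],
    [0, 0, 0],
    [0, 0, 0],
    [0, 0, 0],
  ],
  claw=[40, 60, 60, 60, 60],
)

```text
time: 16.85
tool_pos: [603.9, -100.7, 25.3]
tcp_rot: [-3.14, -0.001, 1.569]
contact_force: [0.5, -0.1, -0.1]
grip_width: 60.0
```

servo_tool(
  slide=[
    [0, 0, -0.15],
    [0, 0, -0.35],
    [0, 0, -0.6],
    [0, 0, -0.8],
    [0, 0, -0.9],
  ],
  rot=[
    [0, 0, 0],
    [0, 0, 0],
    [0, 0, 0],
    [0, 0, 0],
    [0, 0, 0],
  ],
  claw=[60, 60, 60, 60, 60],
)

```text
time: 17.48
tool_pos: [605.5, -101.1, 209.5]
tcp_rot: [3.137, 0.001, 1.569]
contact_force: [-0.2, -0.1, -0.1]
grip_width: 60.0
```

```bash
python3 -c "
from h import *
locate('side');c=locate('top')
go(453.8,-83.3,67)"
```

```text
side 0.96 [617.1  -4.5  96.3] 101.0
side 0.79 [ 604.  -100.3   76.4] 81.0
side 0.77 [453.5 -83.2 128.9] 134.0
side 0.75 [ 462.5 -222.4  107.2] 112.0
side 0.73 [ 363.1 -214.3  107.2] 112.0
top 0.86 [616.2  -7.   97.5] 102.0
[ 604.4 -100.8  205.6] [ 3.141 -0.     1.569] w 59.8 ->slide [ 0.0858 -0.7532  0.693 ] rot [ 0.     -0.     -0.0007]
```

servo_tool(
  slide=[
    [0.03, -0.28, 0],
    [0.06, -0.56, 0],
    [0.086, -0.754, 0.1],
    [0.086, -0.754, 0.3],
    [0.086, -0.754, 0.4],
  ],
  rot=[
    [0, 0, 0],
    [0, 0, 0],
    [0, 0, 0],
    [0, 0, 0],
    [0, 0, 0],
  ],
  claw=[56, 56, 56, 56, 56],
)

```text
time: 18.3
tool_pos: [451.6, -82.6, 123.2]
tcp_rot: [-3.138, -0.002, 1.568]
contact_force: [0.3, 0.2, 0.4]
grip_width: 56.2
```

servo_tool(
  slide=[
    [0, 0, 0],
    [0, 0, 0.15],
    [0, 0, 0.287],
    [0, 0, 0.287],
    [0, 0, 0.287],
  ],
  rot=[
    [0, 0, 0],
    [0, 0, 0],
    [0, 0, 0],
    [0, 0, 0],
    [0, 0, 0],
  ],
  claw=[56, 56, 56, 56, 20],
)

```text
time: 18.92
tool_pos: [454.6, -83.6, 69.4]
tcp_rot: [3.14, 0.0, 1.569]
contact_force: [-0.9, -0.5, 0.7]
grip_width: 49.9
```

servo_tool(
  slide=[
    [0, 0, 0],
    [0, 0, 0],
    [0, 0, 0],
    [0, 0, 0],
    [0, 0, 0],
  ],
  rot=[
    [0, 0, 0],
    [0, 0, 0],
    [0, 0, 0],
    [0, 0, 0],
    [0, 0, 0],
  ],
  claw=[20, 20, 20, 20, 20],
)

```text
time: 19.55
tool_pos: [454.2, -83.5, 69.1]
tcp_rot: [3.14, 0.0, 1.569]
contact_force: [-1.0, 0.6, 6.4]
grip_width: 31.2
```

servo_tool(
  slide=[
    [0, 0, -0.1],
    [0, 0, -0.28],
    [0.18, 0.13, -0.3],
    [0.38, 0.275, -0.3],
    [0.58, 0.415, -0.3],
  ],
  rot=[
    [0, 0, 0],
    [0, 0, 0],
    [0, 0, 0],
    [0, 0, 0],
    [0, 0, 0],
  ],
  claw=[20, 20, 20, 20, 20],
)

```text
time: 20.18
tool_pos: [537.8, 33.6, 128.4]
tcp_rot: [3.141, -0.0, 1.568]
contact_force: [0.3, -1.2, -1.5]
grip_width: 30.9
```

servo_tool(
  slide=[
    [0.2, 0.143, 0],
    [0.4, 0.286, 0],
    [0.58, 0.415, 0],
    [0.7, 0.5, 0],
    [0.747, 0.532, 0],
  ],
  rot=[
    [0, 0, 0],
    [0, 0, 0],
    [0, 0, 0],
    [0, 0, 0],
    [0, 0, 0],
  ],
  claw=[20, 20, 20, 20, 20],
)

```text
time: 20.8
tool_pos: [643.9, 183.0, 127.4]
tcp_rot: [-3.14, 0.0, 1.57]
contact_force: [-0.3, 0.1, -1.8]
grip_width: 31.8
```

servo_tool(
  slide=[
    [0, 0, 0],
    [0, 0, 0.1],
    [0, 0, 0.19],
    [0, 0, 0.23],
    [0, 0, 0.245],
  ],
  rot=[
    [0, 0, 0],
    [0, 0, 0],
    [0, 0, 0],
    [0, 0, 0],
    [0, 0, 0],
  ],
  claw=[20, 20, 20, 20, 20],
)

```text
time: 21.42
tool_pos: [643.6, 180.9, 79.4]
tcp_rot: [-3.141, 0.0, 1.568]
contact_force: [0.7, 0.2, -1.2]
grip_width: 31.8
```

```bash
python3 -c "
from h import *
go(644,181.6,77.8)"
```

```text
[643.6 180.9  79.4] [-3.141  0.     1.568] w 31.8 ->slide [0.0037 0.0022 0.0078] rot [-0.0001  0.     -0.0009]
```

servo_tool(
  slide=[
    [0.003, 0, 0.003],
    [0.003, 0, 0.006],
    [0.003, 0, 0.009],
    [0.003, 0, 0.011],
    [0.003, 0, 0.011],
  ],
  rot=[
    [0, 0, 0],
    [0, 0, 0],
    [0, 0, 0],
    [0, 0, 0],
    [0, 0, 0],
  ],
  claw=[20, 20, 20, 20, 20],
)

```text
time: 22.05
tool_pos: [644.1, 182.4, 78.2]
tcp_rot: [3.14, -0.0, 1.569]
contact_force: [-1.3, -0.7, 6.2]
grip_width: 30.9
```

Contact (6.2 N up), so I release and rise.

servo_tool(
  slide=[
    [0, 0, 0],
    [0, 0, 0],
    [0, 0, 0],
    [0, 0, 0],
    [0, 0, -0.05],
  ],
  rot=[
    [0, 0, 0],
    [0, 0, 0],
    [0, 0, 0],
    [0, 0, 0],
    [0, 0, 0],
  ],
  claw=[40, 60, 60, 60, 60],
)

```text
time: 22.68
tool_pos: [643.2, 182.2, 86.5]
tcp_rot: [-3.14, 0.0, 1.569]
contact_force: [-0.5, 0.6, -0.3]
grip_width: 59.9
```

servo_tool(
  slide=[
    [0, 0, -0.15],
    [0, 0, -0.35],
    [0, 0, -0.5],
    [0, 0, -0.6],
    [0, 0, -0.6],
  ],
  rot=[
    [0, 0, 0],
    [0, 0, 0],
    [0, 0, 0],
    [0, 0, 0],
    [0, 0, 0],
  ],
  claw=[60, 60, 60, 60, 60],
)

```text
time: 23.3
tool_pos: [644.8, 182.5, 209.7]
tcp_rot: [3.137, -0.001, 1.569]
contact_force: [-0.6, -0.2, -0.9]
grip_width: 59.8
```

```bash
python3 -c "
from h import *
locate('side');c=locate('top')
go(463,-222.6,200)"
```

```text
side 0.96 [618.8  -6.3  96.3] 101.0
side 0.91 [ 605.4 -101.8   76.4] 81.0
side 0.88 [ 363.2 -213.6  107.2] 112.0
side 0.87 [643.6 182.6 138.3] 143.0
side 0.85 [ 463.1 -221.8  106.9] 112.0
top 0.75 [ 361.7 -214.6  109.5] 115.0
top 0.68 [616.3  -7.   98.6] 104.0
top 0.65 [ 604.3 -100.9   78. ] 83.0
top 0.65 [ 461.6 -224.4  108.6] 113.0
top 0.64 [643.2 168.2 130.6] 142.0
top 0.53 [ 581.4 -222.1   82.4] 88.0
top 0.23 [613.7  -6.2  30.6] 57.0
[643.2 182.1 205.8] [-3.139  0.     1.569] w 60.1 ->slide [-2.0256 -0.8965  0.0316] rot [-0.0007  0.0001 -0.0007]
```

servo_tool(
  slide=[
    [-0.25, -0.11, 0],
    [-0.5, -0.22, 0],
    [-0.75, -0.335, 0],
    [-0.98, -0.44, 0],
    [-1.0, -0.45, 0],
  ],
  rot=[
    [0, 0, 0],
    [0, 0, 0],
    [0, 0, 0],
    [0, 0, 0],
    [0, 0, 0],
  ],
  claw=[56, 56, 56, 56, 56],
)

```text
time: 24.12
tool_pos: [551.9, -20.1, 206.5]
tcp_rot: [-3.14, 0.0, 1.565]
contact_force: [-0.2, 0.6, -0.2]
grip_width: 56.0
```

servo_tool(
  slide=[
    [-0.25, -0.11, 0],
    [-0.5, -0.22, 0],
    [-0.75, -0.335, 0],
    [-0.95, -0.43, 0],
    [-1.0, -0.455, 0],
  ],
  rot=[
    [0, 0, 0],
    [0, 0, 0],
    [0, 0, 0],
    [0, 0, 0],
    [0, 0, 0],
  ],
  claw=[56, 56, 56, 56, 56],
)

```text
time: 24.75
tool_pos: [461.4, -218.6, 206.5]
tcp_rot: [-3.141, -0.001, 1.566]
contact_force: [0.1, -0.2, -0.2]
grip_width: 56.0
```

servo_tool(
  slide=[
    [-0.025, 0, 0],
    [-0.025, 0, 0.2],
    [-0.025, 0, 0.4],
    [-0.025, 0, 0.5],
    [-0.025, 0, 0.5],
  ],
  rot=[
    [0, 0, 0],
    [0, 0, 0],
    [0, 0, 0],
    [0, 0, 0],
    [0, 0, 0],
  ],
  claw=[56, 56, 56, 56, 56],
)

```text
time: 25.38
tool_pos: [461.9, -220.4, 105.6]
tcp_rot: [-3.139, -0.003, 1.571]
contact_force: [0.9, -0.1, 0.3]
grip_width: 55.8
```

```bash
python3 -c "
from h import *
go(462.8,-222.8,45)"
```

```text
[ 461.9 -220.4  105.6] [-3.139e+00 -3.000e-03  1.571e+00] w 55.8 ->slide [-0.0128  0.0056  0.303 ] rot [-0.0009 -0.0008 -0.0001]
```

servo_tool(
  slide=[
    [-0.006, 0.002, 0.02],
    [-0.006, 0.002, 0.17],
    [-0.006, 0.002, 0.302],
    [-0.006, 0.002, 0.302],
    [-0.006, 0.002, 0.302],
  ],
  rot=[
    [0, 0, 0],
    [0, 0, 0],
    [0, 0, 0],
    [0, 0, 0],
    [0, 0, 0],
  ],
  claw=[56, 56, 56, 56, 20],
)

```text
time: 26.0
tool_pos: [463.4, -224.0, 48.1]
tcp_rot: [3.14, 0.001, 1.569]
contact_force: [0.2, -0.9, 0.3]
grip_width: 49.9
```

servo_tool(
  slide=[
    [0, 0, 0],
    [0, 0, 0],
    [0, 0, 0],
    [0, 0, 0],
    [0, 0, 0],
  ],
  rot=[
    [0, 0, 0],
    [0, 0, 0],
    [0, 0, 0],
    [0, 0, 0],
    [0, 0, 0],
  ],
  claw=[20, 20, 20, 20, 20],
)

```text
time: 26.62
tool_pos: [462.8, -223.9, 47.6]
tcp_rot: [3.14, 0.001, 1.569]
contact_force: [-2.3, -0.1, 6.6]
grip_width: 31.2
```

servo_tool(
  slide=[
    [0, 0, -0.1],
    [0, 0, -0.28],
    [0.06, 0, -0.35],
    [0.2, 0, -0.35],
    [0.4, 0, -0.35],
  ],
  rot=[
    [0, 0, 0],
    [0, 0, 0],
    [0, 0, 0],
    [0, 0, 0],
    [0, 0, 0],
  ],
  claw=[20, 20, 20, 20, 20],
)

```text
time: 27.25
tool_pos: [462.0, -142.4, 116.1]
tcp_rot: [-3.141, -0.001, 1.567]
contact_force: [-0.3, 0.5, -2.9]
grip_width: 31.5
```

servo_tool(
  slide=[
    [0.24, 0.02, 0],
    [0.48, 0.04, 0],
    [0.7, 0.08, 0],
    [0.9, 0.1, 0],
    [0.98, 0.1, 0],
  ],
  rot=[
    [0, 0, 0],
    [0, 0, 0],
    [0, 0, 0],
    [0, 0, 0],
    [0, 0, 0],
  ],
  claw=[20, 20, 20, 20, 20],
)

```text
time: 27.88
tool_pos: [481.9, 54.9, 116.0]
tcp_rot: [-3.14, -0.0, 1.571]
contact_force: [0.1, -0.4, -2.4]
grip_width: 31.6
```

servo_tool(
  slide=[
    [0.05, 0.18, 0],
    [0.1, 0.38, 0],
    [0.15, 0.58, 0],
    [0.178, 0.7, 0],
    [0.178, 0.737, 0],
  ],
  rot=[
    [0, 0, 0],
    [0, 0, 0],
    [0, 0, 0],
    [0, 0, 0],
    [0, 0, 0],
  ],
  claw=[20, 20, 20, 20, 20],
)

```text
time: 28.5
tool_pos: [630.6, 87.6, 115.5]
tcp_rot: [-3.14, 0.0, 1.569]
contact_force: [0.1, 1.2, -2.3]
grip_width: 31.3
```

servo_tool(
  slide=[
    [0, 0, 0],
    [0, 0, 0.12],
    [0, 0, 0.22],
    [0, 0, 0.27],
    [0, 0, 0.29],
  ],
  rot=[
    [0, 0, 0],
    [0, 0, 0],
    [0, 0, 0],
    [0, 0, 0],
    [0, 0, 0],
  ],
  claw=[20, 20, 20, 20, 20],
)

```text
time: 29.12
tool_pos: [629.8, 87.5, 58.6]
tcp_rot: [-3.141, -0.0, 1.568]
contact_force: [0.0, -0.7, -2.7]
grip_width: 31.6
```

```bash
python3 -c "
from h import *
go(630.8,87.6,56.5)"
```

```text
[629.8  87.5  58.6] [-3.141 -0.     1.568] w 31.6 ->slide [0.0005 0.005  0.0104] rot [-0.0002 -0.     -0.0007]
```

servo_tool(
  slide=[
    [0, 0.002, 0.003],
    [0, 0.002, 0.006],
    [0, 0.002, 0.008],
    [0, 0.002, 0.01],
    [0, 0.002, 0.01],
  ],
  rot=[
    [0, 0, 0],
    [0, 0, 0],
    [0, 0, 0],
    [0, 0, 0],
    [0, 0, 0],
  ],
  claw=[20, 20, 20, 20, 20],
)

```text
time: 29.75
tool_pos: [630.8, 87.7, 56.8]
tcp_rot: [3.141, -0.0, 1.569]
contact_force: [0.4, -0.2, -1.9]
grip_width: 31.4
```

servo_tool(
  slide=[
    [0, 0, 0.003],
    [0, 0, 0.005],
    [0, 0, 0.005],
    [0, 0, 0.005],
    [0, 0, 0.005],
  ],
  rot=[
    [0, 0, 0],
    [0, 0, 0],
    [0, 0, 0],
    [0, 0, 0],
    [0, 0, 0],
  ],
  claw=[20, 20, 20, 20, 20],
)

```text
time: 30.38
tool_pos: [631.0, 87.8, 56.7]
tcp_rot: [3.141, -0.0, 1.569]
contact_force: [-2.5, -0.5, 4.8]
grip_width: 31.4
```

Contact. I release, rise and back off to clear the view.

servo_tool(
  slide=[
    [0, 0, 0],
    [0, 0, 0],
    [0, 0, 0],
    [0, 0, 0],
    [0, 0, -0.05],
  ],
  rot=[
    [0, 0, 0],
    [0, 0, 0],
    [0, 0, 0],
    [0, 0, 0],
    [0, 0, 0],
  ],
  claw=[40, 60, 60, 60, 60],
)

```text
time: 31.0
tool_pos: [630.2, 87.7, 65.2]
tcp_rot: [-3.14, -0.0, 1.569]
contact_force: [-0.1, 0.4, 1.2]
grip_width: 59.9
```

servo_tool(
  slide=[
    [0, 0, -0.15],
    [0, 0, -0.4],
    [0, 0, -0.65],
    [0, 0, -0.75],
    [0, 0, -0.75],
  ],
  rot=[
    [0, 0, 0],
    [0, 0, 0],
    [0, 0, 0],
    [0, 0, 0],
    [0, 0, 0],
  ],
  claw=[60, 60, 60, 60, 60],
)

```text
time: 31.62
tool_pos: [631.8, 87.7, 218.3]
tcp_rot: [3.137, -0.0, 1.569]
contact_force: [0.8, 0.4, -1.0]
grip_width: 60.2
```

servo_tool(
  slide=[
    [0, -0.25, 0],
    [0, -0.5, 0],
    [0, -0.75, 0],
    [0, -0.95, 0],
    [0, -0.95, 0],
  ],
  rot=[
    [0, 0, 0],
    [0, 0, 0],
    [0, 0, 0],
    [0, 0, 0],
    [0, 0, 0],
  ],
  claw=[60, 60, 60, 60, 60],
)

```text
time: 32.25
tool_pos: [438.0, 88.3, 215.0]
tcp_rot: [-3.139, -0.0, 1.569]
contact_force: [0.3, 0.4, 0.1]
grip_width: 59.9
```

```bash
python3 -c "
from h import *
c=locate('top');s=locate('side')
im=np.vstack([cv2.resize(c['frame'][110:250,90:400],(620,280)),cv2.resize(s['frame'][100:260,60:370],(620,320))])
cv2.imwrite('pics/end.png',im[...,::-1])
for q in('burner','jar'):
  for n,x in(('top',c),('side',s)):
    for k in silhouettes(q,n)[:1]:
        w=cloud(x)[k['pixels']&(x['depth']>0)];t=w[w[:,2]>np.percentile(w[:,2],95)-8];print(q,n,k['box'],np.round(t.min(0)/2+t.max(0)/2))
print(get_obs()['tool_pos'],get_obs()['time'])"
```

```text
top 0.87 [ 361.7 -214.7  108.8] 113.0
top 0.8 [628.3  86.8 118.2] 123.0
top 0.68 [616.4  -6.9  98.7] 104.0
top 0.6 [643.  182.3 140. ] 145.0
top 0.57 [ 604.3 -100.9   79. ] 83.0
side 0.89 [618.3  -6.1  96.5] 101.0
side 0.87 [ 363.6 -214.1  107.2] 112.0
side 0.76 [631.1  87.4 116.2] 121.0
side 0.67 [643.3 181.7 138.4] 144.0
burner top [135.9, 125.6, 173.7, 156.8] [655. 305.  63.]
burner side [86.2, 228.7, 132.2, 274.4] [656. 305.  63.]
jar top [333.2, 151.5, 373.9, 181.1] [ 581. -222.   83.]
jar side [293.1, 122.2, 321.2, 160.9] [466. -63. 198.]
[441.31696746  88.01381098 215.29153339] 32.65
```

View pics/end.png

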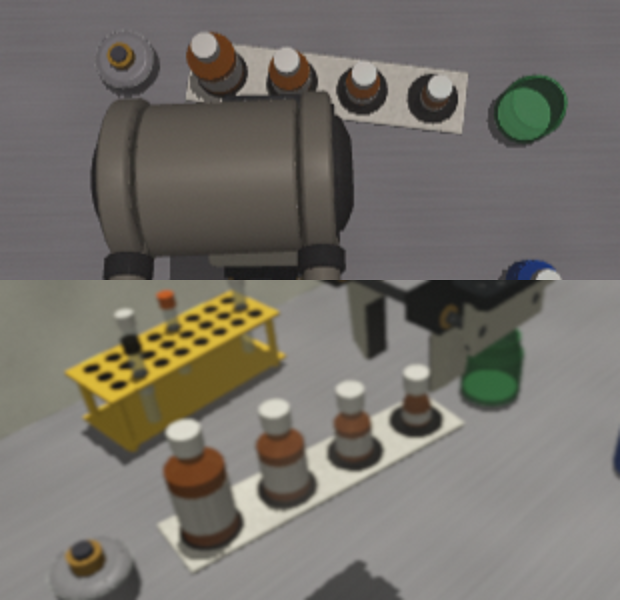

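The picture shows the caps at (204,45), (287,61), (364,75) and (439,88), with all four bottles upright on their pads. Height falls from the burner (120,58) towards the jar (525,110). I'm handing in.

```bash
python3 -c "
from plant import close_job
print(close_job())"
```

```text
the job is handed in; nothing more can be done
None
```

All four bottles are standing upright on their pads in falling height order from the burner to the jar. I handed the job in at about 33 s; no verdict was reported.

| Bottle | Pad | Measured centre (x, y in mm) | Pad centre (x, y in mm) |
|---|---|---|---|
| bottle_132 | pad_a (next to burner) | 643, 182 | 643.5, 182 |
| bottle_110 | pad_b | 628–631, 87 | 630.5, 88 |
| bottle_90 | pad_c | 616–618, -6 to -7 | 617.5, -6 |
| bottle_70 | pad_d (next to jar) | 604, -101 | 604.5, -100.5 |

- **Placement:** every bottle is within about 3 mm of its pad's centre, against the 15 mm allowed. The burner and the jar measured within about 1–2 mm of where they started.
- **Set-down:** bottles 70, 110 and 132 showed clear contact force before I opened the fingers. For bottle_90 I lowered it a final 1 mm and opened without confirming contact; it stood upright afterwards.
- **Fault found:** the real fingertips sit 35 mm above the reported tool position. The first two grasps closed above the cap without touching it; I measured the offset in two camera views and corrected all later moves.
- **Checks that disagreed:**
  - The last side view had the gripper in front of the jar, so its side-view jar position was wrong and I used the top view.
  - In that same check the side view did not report bottle_70, so its final position comes from the top view.

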